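# Pick the tile of the right thickness by pinching and press it into the sprung holder

### The job

Three white test tiles that look alike stand in the wooden rack: one is 9 mm thick, one 12 mm, one 15 mm. Feel their thickness by pinching them with the gripper where they stand, lift out the 12 mm one, slide it down between the jaws of the grey sprung holder and press gently until the red foot under it is fully down, then let go so that the holder keeps it. Do not try the thickest tile in the holder, for it overstrains the spring, do not bear hard on the holder, and leave the pot, the tape and the rubber scraper where they are.

Things in the scene. Friction and masses are not known exactly. Their poses are not given: they have to be found in the camera images.
- rack: Fixed wooden rack, 60 x 192 x 28 mm. Origin: centre of underside; y along the row of 3 pockets, z up. Each pocket (18 mm in x, 52 mm in y, floor at z = 8 mm, walls to 28 mm) holds a loose white tile on edge: 90 mm tall, 50 mm wide along the rack's y, 9, 12 or 15 mm thick along its x, 0.07 to 0.12 kg. Which is where changes every time. Above z = 28 mm both faces are free to pinch along x.
- place_1 (a point): Nominal centre of the top edge of the tile in the pocket at the rack's +y end, 98 mm above the rack's underside; the tile may stand 2 mm off it. Fixed to the rack (does not follow the tile); axes as the rack's. Best pinched some 25 mm below the top edge: gripped by the edge alone it can tilt in the fingers.
- place_2 (a point): The same for the middle pocket, 60 mm from the others.
- place_3 (a point): The same for the pocket at the rack's -y end.
- holder: Fixed sprung holder: grey base 120 x 84 x 12 mm, two aluminium jaws 64 mm wide along its y. Origin: underside, below the fixed jaw's face; z up. Fixed jaw's upright face at x = 0 (solid to +x), sprung jaw's face at x = -8 mm when empty, giving way to -x. Upright faces end at z = 34 mm; up to z = 54 mm they flare out, the fixed by 5 mm, the sprung by 8 mm.
- mouth (a point): Point on the holder 6 mm on the -x side of the fixed jaw's face, 54 mm above the underside, midway along y: the middle of a 12 mm tile passes here when its face touches the fixed jaw. Axes as the holder's; the tile's thickness goes along x. The fixed jaw is rigid: a tile held too far to +x wedges hard on it. More than 40 N on jaws and foot together spoils the holder.
- jaw (a joint): Travel in m of the sprung jaw: 0 empty, 0.004 with the 12 mm tile between the jaws, 0.001 with the 9 mm, 0.007 with the 15 mm; stop at 0.012. Its spring presses with 3.2 N at 0 and 0.4 N more per mm.
- foot (a joint): Travel in m of the red foot, a bar in the gap whose ends show beside the jaws: 0 up, its top 26 mm above the holder's underside; 0.010 fully down on a hard stop, top at 16 mm, so a tile that is home has its top edge at 106 mm. Its spring pushes up with 2 N, 3 N when down. Friction in the jaws adds some 3 to 8 N to the push needed, and keeps a released tile down.
- cobalt_pot: Bystander: small blue pot with a white cap, 40 x 42 x 50 mm, loose. Origin: centre of its underside.
- masking_tape: Bystander: roll of masking tape lying flat, 100 x 98 x 25 mm, loose. Origin: centre of its underside.
- rubber_kidney: Bystander: flat red kidney-shaped scraper, 52 x 90 x 9 mm, loose. Origin: centre of its underside.

How it is judged (in metres and radians):
On the way:
1. the tile has entered between the jaws and spread them by its 12 mm (value of joint jaw between 0.003 and 0.0066 m), for 0.2 s.
At the end, for the whole second after the job is handed in: The 12 mm tile stands in the holder, released and at rest: the sprung jaw stands at 3 to 5 mm of travel (4 mm is exact) and the tile keeps the red foot down at 8.5 mm or more of its 10 mm (value of joint jaw between 0.003 and 0.005 m and value of joint foot above 0.0085 m and velocity of joint each of jaw, foot below 0.005 m/s and velocity of joint foot above -0.005 m/s); the robot touches nothing.
It fails at once if the sprung jaw overstrained: opened beyond 6.6 mm, as by the 15 mm tile (value of joint jaw above 0.0066 m).
It fails at once if the contact forces on the holder (both jaws and the foot added up) exceed 40 N (contact force between holder and anything else above 40 N).
It fails at once if the pot moved by more than 20 mm (distance of cobalt_pot from where it was at the start of the episode above 0.02 m).
It fails at once if the masking tape moved by more than 20 mm (distance of masking_tape from where it was at the start of the episode above 0.02 m).
It fails at once if the rubber scraper moved by more than 20 mm (distance of rubber_kidney from where it was at the start of the episode above 0.02 m).
It also fails if it takes over 72 s, if anything falls off the work surface, if the arm or the gripper's body presses on something with over 40 N, if the wrist force passes 120 N, or if a joint passes its speed limit or range.

### The arm

A 6-joint arm with a two-finger parallel gripper is mounted at the origin on a cart in front of the work surface, level with it; the furniture and walls round the work are solid. World frame = base frame: x ahead of the robot, y to its left, z up, the work surface at z = 0. Lengths are in mm, angles in rad, forces in N, time in s.
With the tool pointing down it reaches from about 350 to 925 mm from the base axis. Payload 6.4 kg.
Tool frame: the origin (TCP) lies between the finger pads; the fingertips stand ahead of it and the grasp point (between the pads) lies 11 mm behind it (tip_extent is the z of the fingertips in the tool frame, in mm); z points along the fingers, y is the line along which they close (so a half turn about z gives the same grasp; the last joint's range is limited). The gripper opens to 85 mm and grips with 20 to 120 N. Pads are 22 mm wide; open, the fingers measure 114 mm over their backs; the gripper's body (76 mm by 85 mm) begins 54 mm behind the grasp point. The pads swing forward as they close: fully open they stand 13 mm farther back than shut.
Start: joints at [-0.174, 0.245, 1.558, -0, 1.339, -0.174], TCP at [650.011, 0.004, 239.29] pointing down, gripper open.
Joint ranges: [-3.13, 3.13], [-1.02, 2.26], [0.13, 2.54], [-0.95, 4.09], [0.21, 2.88], [-2.74, 2.74]. Speed limits (rad/s): [2.57, 2.57, 3.14, 3.14, 3.14, 3.14].

### API

Orientations are given as a unit quaternion [x, y, z, w].
In Python, from workcell import * gives the robot as it stands.
- The arm moves only by the shell command python3 -m creep 'ROWS' [OPENING]. ROWS is JSON, a list of rows, each a list of 2 entries, a list of its own where there are three numbers: the shift along the tool's x, y, z in m, then the turn, a rotation vector about the tool's x, y, z in rad. A call has 1 to 20 rows; each row is the pose to reach, as a shift and turn from the pose commanded when the call began, along the tool's axes at that moment; what a row does not reach only later rows make up. A row lasts 1/10 s, in which the tool goes at most 50 mm and 8.59 degrees, less where a joint would pass 70% of its speed; a pose out of reach is approached as far as the arm can. A call with a gripper value outside its range is refused whole. OPENING is the gripper command: -1 is shut, 1 is fully open, values between are in proportion, set as the call begins (- or left out, the last holds). The fingers move at their own pace and stop on an object; the grip force is fixed at half the most. Time passes only in rows, so rows that repeat a pose let the fingers close. It gives the time, the measured TCP pose, the force, the opening and the grip force at its end, in the units of the state.
- state(): the state, without advancing time (a new reading comes with each control period).
- read_camera(name): name is "scene" or "side" or "wrist"; returns a dict with "image" (420x560x3 uint8, red, green, blue), "K" (3x3 intrinsics, pixels), "T" (4x4, takes a point from camera to world coordinates). Camera axes: x right, y down, z forward; pixel columns grow to the right and rows downward; lengths in mm; the calibration is good to about 2 mm. A picture is of the moment at which its call begins. There is no depth.
- sign_off(): hands the job in; it is judged then, once.
The state is a dict: "t": time; "qpos": joint angles; "joint_velocities": joint speeds; "joint_efforts": joint torques, N m; "tool_pos": TCP position; "tool_rot": TCP orientation; "force": force on the tool from outside, world axes, zero at the start; "ft_torque": the same for the moment, N m; "grip_width": finger opening in mm; "grasp_force": force on a finger pad.
Only numpy, scipy, OpenCV 4.12 (cv2) and the standard library are available. Lean on these libraries where they do the work, as an engineer would, in place of code of your own. Each camera call takes 0.05 s, during which the arm holds its last target. There are 200 camera calls.

## Working session

There is one attempt and no reset: what is moved stays moved. The work goes in short steps, Python scripts to look and compute and a shell command to move; the robot and the scene stay as the last step left them, time stands still between calls to the robot, and variables do not carry over. Pictures are saved under pics/ and viewed, at most 10 in all, crops included, and the job is handed in when it is done.

```bash
mkdir -p pics; ls
python3 - <<'E'
from workcell import *
import cv2,numpy as np
s=state();print({k:np.round(v,3).tolist() for k,v in s.items()})
for n in("scene","side"):
    c=read_camera(n);cv2.imwrite(f"pics/{n}0.png",cv2.cvtColor(c["image"],cv2.COLOR_RGB2BGR));print(n,c["K"].round(1).tolist(),c["T"].round(3).tolist())
E
```

```text
pics
{'t': 0.0, 'qpos': [-0.174, 0.246, 1.559, 0.0, 1.339, -0.174], 'joint_velocities': [0.002, -0.0, -0.001, -0.0, -0.001, 0.001], 'joint_efforts': [0.001, -42.951, -32.612, -0.0, 0.005, -0.0], 'tool_pos': [649.454, 0.107, 238.162], 'tool_rot': [0.707, 0.707, -0.001, -0.001], 'force': [-0.228, 0.148, -0.416], 'ft_torque': [0.041, -0.061, 0.008], 'grasp_force': 0.0, 'grip_width': 85.276}
scene [[405.9, 0.0, 274.8], [0.0, 405.9, 208.0], [0.0, 0.0, 1.0]] [[0.69, -0.479, 0.543, -28.593], [-0.724, -0.456, 0.517, -709.762], [-0.0, -0.75, -0.662, 760.71], [0.0, 0.0, 0.0, 1.0]]
side [[492.3, 0.0, 290.8], [0.0, 492.3, 207.6], [0.0, 0.0, 1.0]] [[0.903, -0.282, 0.326, 169.396], [-0.43, -0.581, 0.691, -981.951], [-0.006, -0.764, -0.645, 836.192], [0.0, 0.0, 0.0, 1.0]]
```

View pics/scene0.png

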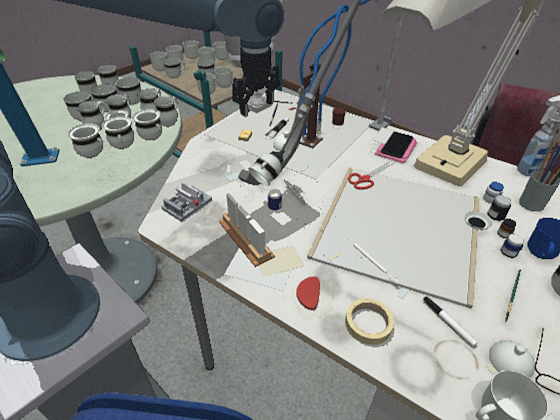

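View pics/side0.png

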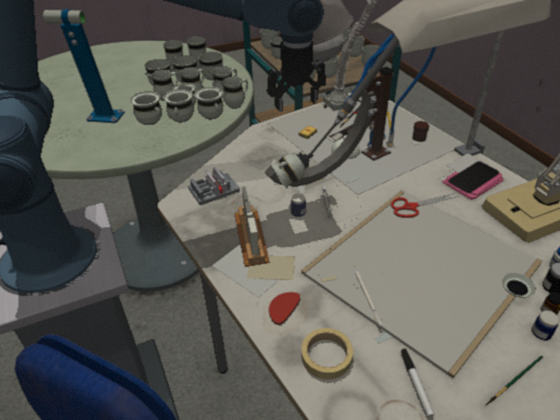

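The scene view shows the holder near (187,202), the rack from (222,220) to (270,262) and the pot at (274,200). The kidney is at (309,292), the tape at (370,320), and a lamp head hangs near (265,170). The side view has the holder at (213,186) and the rack at (252,237). I'll zoom in on both.

```bash
cat > h.py <<'E'
from workcell import *
import cv2,numpy as np
from scipy.spatial.transform import Rotation as R
def ray(c,p,z):
    d=c["T"][:3,:3]@np.linalg.solve(c["K"],[p[0],p[1],1.]);o=c["T"][:3,3];return o+d*(z-o[2])/d[2]
def proj(c,P):
    q=c["T"][:3,:3].T@(np.asarray(P,float)-c["T"][:3,3]);q=c["K"]@q;return q[:2]/q[2]
def tri(c1,p1,c2,p2):
    A=[];b=[]
    for c,p in((c1,p1),(c2,p2)):
        d=c["T"][:3,:3]@np.linalg.solve(c["K"],[p[0],p[1],1.]);d/=np.linalg.norm(d);M=np.eye(3)-np.outer(d,d);A.append(M);b.append(M@c["T"][:3,3])
    return np.linalg.lstsq(np.vstack(A),np.hstack(b),rcond=None)[0]
def save(c,n,box=None,s=1):
    im=cv2.cvtColor(c["image"],cv2.COLOR_RGB2BGR)
    if box:x0,y0,x1,y1=box;im=im[y0:y1,x0:x1]
    im=cv2.resize(im,None,fx=s,fy=s,interpolation=cv2.INTER_CUBIC)
    if n:cv2.imwrite("pics/"+n+".png",im)
    return im
E
python3 - <<'E'
from h import *
a=save(read_camera("scene"),None,(155,165,285,275),5)
b=save(read_camera("side"),None,(180,160,310,275),5)
cv2.imwrite("pics/zs.png",a);cv2.imwrite("pics/zd.png",b)
E
```

```text
(no output)
```

View pics/zs.png

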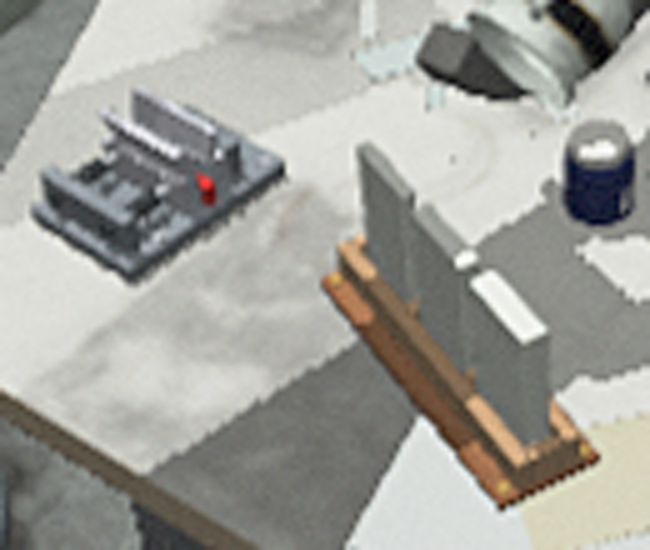

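View pics/zd.png

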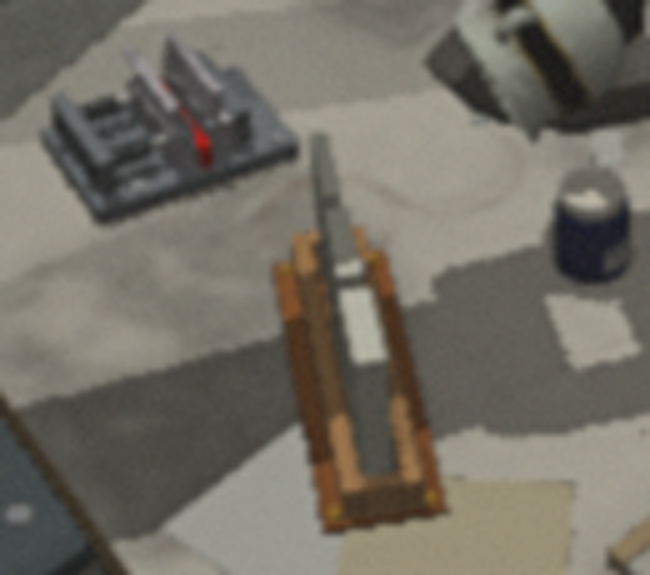

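The zoomed scene crop shows the rack base corners at full-image pixels (219,222), (256,267) and (275,257). The holder corners are at (162,207), (182,222) and (212,199). In the side crop the rack corners are (245,266), (269,262), (235,213) and (257,210), and the holder corners are (188,188), (201,204) and (240,191). The holder's spring post is on the left, the fixed jaw on the right, and the red foot between them.

Run:
```python
from h import *
s=read_camera("scene");d=read_camera("side")
S=lambda u,v:(155+u/5,165+v/5);D=lambda u,v:(180+u/5,160+v/5)
for n,a,b in [("rackNL",(505,508),(325,530)),("rackNR",(600,458),(447,512)),("rackFL",(322,283),(277,265)),
 ("hL",(33,212),(42,140)),("hB",(133,283),(103,222)),("hR",(285,168),(298,155)),
 ("tile near top R",(549,330),(388,358)),("red",(207,195),(205,155)),("pot",(600,210),(592,270)),("lamp low",(570,105),(535,135)),("lamp left",(420,50),(430,62)),("lampbox low",(440,85),(450,95)),
 ("fixjaw top far",(133,92),(172,40)),("fixjaw top near",(240,140),(245,112))]:
    print(n,tri(s,S(*a),d,D(*b)).round(1),ray(s,S(*a),0).round(1)[:2],ray(d,D(*b),0).round(1)[:2])
```

```text
rackNL [ 404.5 -234.3    5.9] [ 407.9 -230.5] [ 406.2 -229. ]
rackNR [ 461.6 -243.4    1.4] [ 463.3 -241.7] [ 461.5 -243.1]
rackFL [452.7 -41.5  -2.2] [450.7 -44.2] [452.3 -43.3]
hL [373.6 115.3   0.9] [376.  119.4] [372.5 113. ]
hB [382.5  35.8  -5.1] [379.6  30.5] [381.4  29.9]
hR [ 4.971e+02  4.250e+01 -1.000e-01] [499.6  45.9] [495.3  38.5]
tile near top R [ 443.1 -228.1   93.7] [ 510.3 -159.5] [ 477.1 -134. ]
red [446.   48.2  10.7] [453.3  59.6] [449.3  60.8]
pot [ 602.8 -109.1   -6.7] [ 599.1 -112.4] [ 598.  -118.3]
lamp low [ 563.5 -124.6  103.8] [656.2 -33.1] [619.9  -2.1]
lamp left [552.7 -20.2  86.9] [631.3  73.3] [594.7  86.2]
lampbox low [560.6 -25.7  64. ] [615.6  38.2] [592.3  52.3]
fixjaw top far [455.8 123.4  37. ] [482.  168.3] [468. 172.]
fixjaw top near [469.7  42.8  37.8] [497.8  85. ] [482.5  88. ]
```

Run:
```python
from h import *
s=read_camera("scene");d=read_camera("side");w=read_camera("wrist");save(w,"w0")
for p in [(285,145),(303,110),(325,75),(345,30)]:
    o=s["T"][:3,3]
    for z in range(60,500,60):
        P=ray(s,p,z); print(p,P.round(0),proj(d,P).round(0))
```

```text
(285, 145) [787.  23.  60.] [336. 150.]
(285, 145) [717. -40. 120.] [326. 149.]
(285, 145) [ 647. -103.  180.] [314. 148.]
(285, 145) [ 577. -165.  240.] [300. 147.]
(285, 145) [ 508. -228.  300.] [283. 145.]
(285, 145) [ 438. -291.  360.] [261. 144.]
(285, 145) [ 368. -354.  420.] [234. 142.]
(285, 145) [ 298. -416.  480.] [198. 139.]
(303, 110) [1002.  132.   60.] [379. 116.]
(303, 110) [913.  60. 120.] [369. 115.]
(303, 110) [825. -12. 180.] [358. 115.]
(303, 110) [737. -84. 240.] [344. 114.]
(303, 110) [ 649. -156.  300.] [328. 114.]
(303, 110) [ 560. -229.  360.] [307. 113.]
(303, 110) [ 472. -301.  420.] [280. 112.]
(303, 110) [ 384. -373.  480.] [245. 110.]
(325, 75) [1294.  263.   60.] [429.  80.]
(325, 75) [1181.  179.  120.] [420.  80.]
(325, 75) [1068.   96.  180.] [409.  80.]
(325, 75) [954.  13. 240.] [396.  80.]
(325, 75) [841. -70. 300.] [380.  80.]
(325, 75) [ 728. -154.  360.] [360.  80.]
(325, 75) [ 615. -237.  420.] [335.  80.]
(325, 75) [ 501. -320.  480.] [301.  80.]
(345, 30) [1808.  537.   60.] [487.  30.]
(345, 30) [1651.  430.  120.] [479.  31.]
(345, 30) [1493.  324.  180.] [469.  31.]
(345, 30) [1336.  217.  240.] [458.  32.]
(345, 30) [1179.  110.  300.] [444.  32.]
(345, 30) [1022.    3.  360.] [426.  33.]
(345, 30) [ 864. -104.  420.] [403.  34.]
(345, 30) [ 707. -210.  480.] [372.  36.]
```

View pics/w0.png

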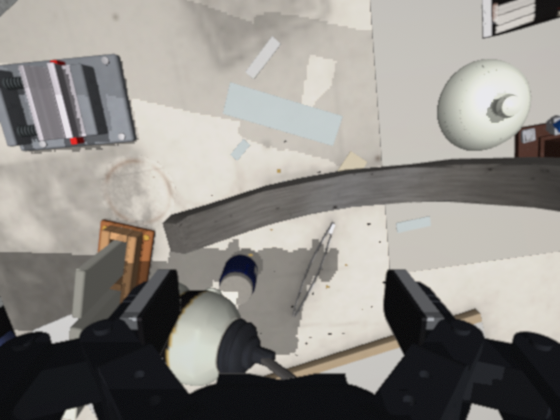

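The wrist view, with right = +x and up = +y, shows the holder at (70,100) with red foot ends at (57,62) and (74,142). The far rack tile is at (100,280). A dark fixed bar ends at (170,240), and the lamp head is at (205,340). All of these obstacles lie at x > 550. I'll back off in -x to look straight down on the rack and holder.

```bash
python3 -m creep '[[[0,-0.02,0],[0,0,0]],[[0,-0.05,0],[0,0,0]],[[0,-0.08,0],[0,0,0]],[[0,-0.11,0],[0,0,0]],[[0,-0.14,0],[0,0,0]],[[0,-0.165,0],[0,0,0]],[[0,-0.18,0],[0,0,0]],[[0,-0.18,0],[0,0,0]],[[0,-0.18,0],[0,0,0]]]' 0.1
python3 - <<'E'
from h import *
w=read_camera("wrist");save(w,"w1",None,1.4)
print(w["K"].round(1).tolist(),w["T"].round(3).tolist(),state()["tool_pos"])
E
```

```text
t: 1.35
tool_pos: [470.5, -0.1, 239.7]
tool_rot: [0.707, 0.707, 0.0, 0.001]
force: [-0.4, 1.2, -0.3]
grip_width: 46.8
grasp_force: 0.0
[[346.2, 0.0, 281.4], [0.0, 346.2, 211.5], [0.0, 0.0, 1.0]] [[1.0, -0.001, 0.0, 471.847], [-0.001, -0.959, -0.282, 72.335], [0.001, 0.282, -0.959, 373.533], [0.0, 0.0, 0.0, 1.0]] [ 4.70718918e+02 -1.24006653e-01  2.39645162e+02]
```

View pics/w1.png

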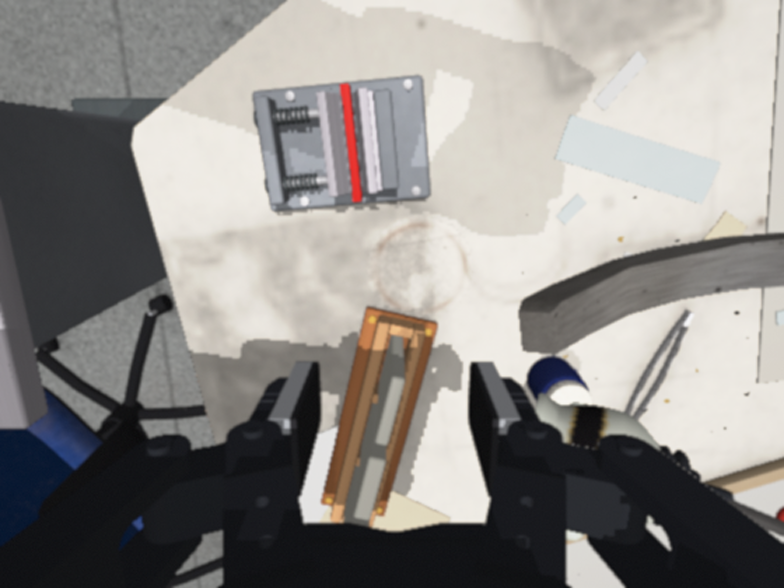

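The view from above shows the holder near (340,145) in this 1.4x picture, with its red foot running from (344,84) to (357,201). The rack runs from (367,308)/(437,320) down to (330,500), and the tile tops are at (385,410) and (368,485). Next I'll measure the red bar, the jaw edges, the rack and the tile tops.

Run:
```python
from h import *
w=read_camera("wrist");im=w["image"].astype(int)
r=((im[...,0]>150)&(im[...,1]<70)&(im[...,2]<70)).astype(np.uint8);r[:, :180]=0;r[:,320:]=0;r[170:]=0
v,u=np.nonzero(r);P=np.array([ray(w,p,26)[:2] for p in zip(u,v)])
c=P.mean(0);_,_,V=np.linalg.svd(P-c);ax=V[0]*np.sign(V[0][1]);yaw=np.arctan2(-ax[0],ax[1])
Q=(P-c)@np.c_[[np.cos(yaw),np.sin(yaw)],[-np.sin(yaw),np.cos(yaw)]]
print("red c",c.round(1),"yaw",yaw.round(3),"x range",np.percentile(Q[:,0],[2,98]).round(1),"y",Q[:,1].min().round(1),Q[:,1].max().round(1))
def rect(c,yaw,z,hx,hy,s,name):
    X=np.array([np.cos(yaw),np.sin(yaw)]);Y=np.array([-X[1],X[0]])
    W=[c+a*hx*X+b*hy*Y for a,b in((-1,1),(1,1),(1,-1),(-1,-1))]
    src=np.float32([proj(w,[*q,z]) for q in W]);dst=np.float32([[0,0],[2*hx*s,0],[2*hx*s,2*hy*s],[0,2*hy*s]])
    return cv2.warpPerspective(cv2.cvtColor(w["image"],cv2.COLOR_RGB2BGR),cv2.getPerspectiveTransform(src,dst),(int(2*hx*s),int(2*hy*s)),flags=cv2.INTER_CUBIC)
a=rect(c,yaw,34,80,50,5,"");
for k in range(0,800,50):cv2.line(a,(k,0),(k,12 if k%100 else 25),(0,255,0),1)
g=cv2.cvtColor(a,cv2.COLOR_BGR2GRAY)[190:310].mean(0)
print("holder profile z34, 1mm:",{int(x):int(g[int((x+80)*5)]) for x in range(-24,26)})
cv2.imwrite("pics/hold.png",a)
```

```text
red c [442.7  79.5] yaw 0.088 x range [-2.7  2.7] y -38.9 36.6
holder profile z34, 1mm: {-24: 151, -23: 152, -22: 152, -21: 152, -20: 152, -19: 160, -18: 180, -17: 193, -16: 199, -15: 202, -14: 193, -13: 164, -12: 140, -11: 134, -10: 136, -9: 137, -8: 135, -7: 133, -6: 134, -5: 137, -4: 139, -3: 126, -2: 110, -1: 105, 0: 107, 1: 108, 2: 104, 3: 94, 4: 100, 5: 108, 6: 101, 7: 98, 8: 124, 9: 177, 10: 212, 11: 216, 12: 213, 13: 210, 14: 204, 15: 211, 16: 225, 17: 212, 18: 161, 19: 135, 20: 146, 21: 153, 22: 154, 23: 155, 24: 155, 25: 156}
```

View pics/hold.png

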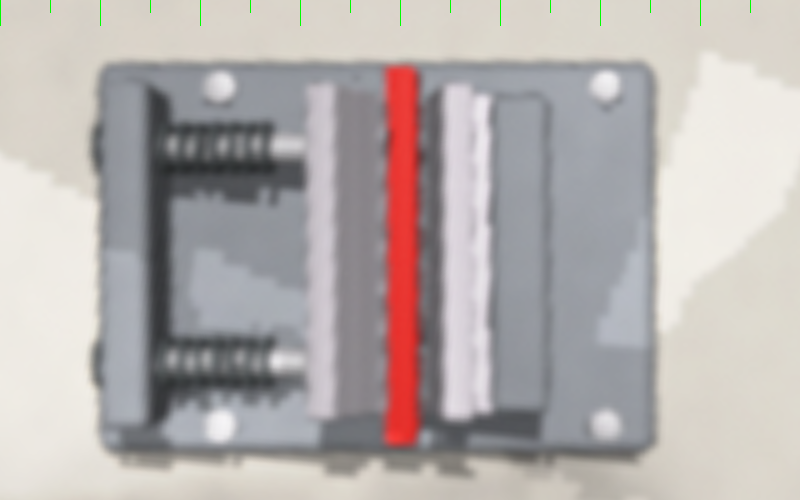

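The rectified holder view shows the red foot centred, the sprung jaw's slope to its left at -13 to -3 mm, and the fixed jaw's face at about +4 mm. The mouth is therefore about (440.7, 78.8), with the holder at yaw 0.088. Tile-top profiles next, in the rack frame.

Run:
```python
from h import *
w=read_camera("wrist");S=lambda u,v:(u/1.4,v/1.4)
for z in(0,8):print(z,[ray(w,S(*p),z)[:2].round(1).tolist() for p in((367,308),(437,320),(325,500),(384,514))])
c=np.array([458.2,-144.2]);yaw=-0.236;X=np.array([np.cos(yaw),np.sin(yaw)]);Y=np.array([-X[1],X[0]])
g=cv2.cvtColor(w["image"],cv2.COLOR_RGB2GRAY)
for z in(98,28):
  for y0 in(60,0,-60):
    prof=[]
    for x in np.arange(-16,17):
        q=np.float32([[proj(w,[*(c+x*X+(y0+t)*Y),z]) for t in range(-15,16,2)]])
        prof.append(int(cv2.remap(g,q[...,0],q[...,1],cv2.INTER_LINEAR).mean()))
    print(z,y0,prof)
```

```text
0 [[450.3, -47.3], [507.2, -57.7], [408.8, -231.9], [462.7, -247.4]]
8 [[450.8, -44.8], [506.4, -54.9], [410.1, -225.4], [462.9, -240.5]]
98 60 [88, 92, 96, 96, 94, 93, 93, 97, 119, 150, 169, 174, 174, 172, 171, 165, 145, 116, 104, 110, 110, 99, 87, 83, 83, 81, 82, 97, 124, 140, 144, 145, 147]
98 0 [90, 91, 92, 92, 92, 93, 102, 127, 153, 167, 170, 170, 170, 169, 169, 169, 168, 159, 137, 112, 103, 98, 92, 90, 89, 88, 96, 129, 168, 186, 188, 186, 186]
98 -60 [18, 18, 18, 18, 18, 18, 18, 18, 18, 18, 18, 18, 18, 18, 18, 18, 18, 18, 18, 18, 18, 18, 18, 18, 18, 18, 18, 18, 18, 18, 18, 18, 18]
28 60 [128, 127, 124, 117, 102, 88, 86, 89, 92, 94, 95, 97, 99, 99, 100, 104, 111, 117, 120, 118, 113, 107, 105, 104, 106, 107, 109, 112, 115, 115, 113, 107, 96]
28 0 [116, 115, 113, 107, 96, 87, 87, 91, 92, 93, 93, 93, 93, 93, 97, 108, 127, 144, 153, 156, 156, 156, 156, 155, 151, 140, 123, 107, 104, 109, 111, 106, 95]
28 -60 [117, 116, 113, 107, 98, 91, 90, 91, 92, 92, 92, 92, 94, 104, 124, 147, 162, 168, 170, 170, 169, 169, 169, 169, 169, 168, 164, 154, 135, 117, 108, 105, 102]
```

The tile tops are about 8.4 mm wide in the far pocket and 11 mm in the middle one, both centred about 3.5 mm to -x. I'll move over the middle tile.

```bash
python3 -m creep '[[[-0.02,-0.003,0],[0,0,0.03]],[[-0.05,-0.006,0],[0,0,0.08]],[[-0.08,-0.009,0],[0,0,0.13]],[[-0.11,-0.012,0],[0,0,0.18]],[[-0.135,-0.015,0],[0,0,0.22]],[[-0.1444,-0.0156,0],[0,0,0.236]],[[-0.1444,-0.0156,0],[0,0,0.236]],[[-0.1444,-0.0156,0],[0,0,0.236]],[[-0.1444,-0.0156,0],[0,0,0.236]]]' 0
python3 - <<'E'
from h import *
w=read_camera("wrist");save(w,"w2")
s=state();print(s["tool_pos"].round(1) if hasattr(s["tool_pos"],"round") else s["tool_pos"],R.from_quat(s["tool_rot"]).as_matrix().round(3).tolist(),s["force"],s.get("tip_extent"))
try: print(tip_extent)
except Exception as e: print(e)
E
```

```text
t: 2.4
tool_pos: [454.6, -143.4, 239.2]
tool_rot: [0.785, 0.62, 0.0, -0.0]
force: [0.4, -0.2, 0.0]
grip_width: 42.9
grasp_force: 0.0
[ 454.6 -143.4  239.2] [[0.232, 0.973, -0.0], [0.973, -0.232, 0.0], [0.0, -0.0, -1.0]] [ 0.13035409  0.81981703 -0.02008588] None
8.0
```

View pics/w2.png

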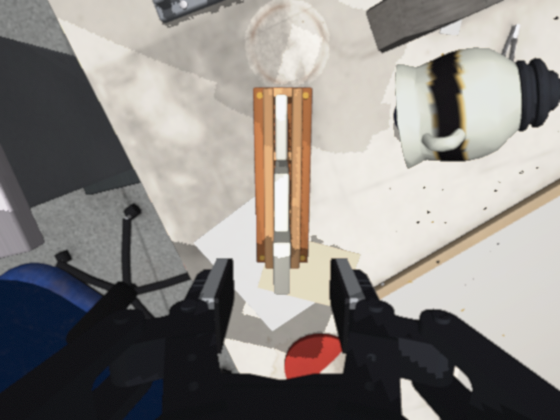

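This view shows the rack centred at u≈281, midway between the fingers at 234 and 331. The middle tile's top spans v 163–242, directly under the TCP, and the lamp's left edge at u=395 is clear. I'll descend and pinch.

```bash
python3 -m creep '[[[0,0,0.02],[0,0,0]],[[0,0,0.05],[0,0,0]],[[0,0,0.08],[0,0,0]],[[0,0,0.11],[0,0,0]],[[0,0,0.135],[0,0,0]],[[0,0,0.155],[0,0,0]],[[0,0,0.17],[0,0,0]],[[0,0,0.177],[0,0,0]],[[0,0,0.177],[0,0,0]],[[0,0,0.177],[0,0,0]]]' 0
python3 -m creep '[[[0,0,0],[0,0,0]],[[0,0,0],[0,0,0]],[[0,0,0],[0,0,0]],[[0,0,0],[0,0,0]],[[0,0,0],[0,0,0]],[[0,0,0],[0,0,0]],[[0,0,0],[0,0,0]],[[0,0,0],[0,0,0]],[[0,0,0],[0,0,0]],[[0,0,0],[0,0,0]],[[0,0,0],[0,0,0]],[[0,0,0],[0,0,0]]]' -1
```

```text
t: 3.45
tool_pos: [455.0, -144.4, 63.0]
tool_rot: [0.785, 0.619, 0.0, 0.001]
force: [-0.4, 0.6, 0.4]
grip_width: 43.0
grasp_force: 0.0
t: 4.65
tool_pos: [455.1, -144.8, 63.2]
tool_rot: [0.785, 0.619, 0.0, 0.001]
force: [-0.1, 0.3, 6.6]
grip_width: 11.2
grasp_force: 59.4
```

The middle tile reads 11.2 mm. I'll compare it with the far tile before committing.

```bash
python3 -m creep '[[[0,0,0],[0,0,0]],[[0,0,0],[0,0,0]],[[0,0,0],[0,0,0]],[[0,0,0],[0,0,0]],[[0,0,0],[0,0,0]],[[0,0,-0.02],[0,0,0]],[[0,0,-0.045],[0,0,0]],[[0,0,-0.06],[0,0,0]],[[0.01,0,-0.065],[0,0,0]],[[0.03,0,-0.065],[0,0,0]],[[0.05,0,-0.065],[0,0,0]],[[0.06,0,-0.065],[0,0,0]],[[0.06,0,-0.065],[0,0,0]],[[0.06,0,-0.05],[0,0,0]],[[0.06,0,-0.03],[0,0,0]],[[0.06,0,-0.01],[0,0,0]],[[0.06,0,0],[0,0,0]],[[0.06,0,0],[0,0,0]]]' -0.1
python3 -m creep '[[[0,0,0],[0,0,0]],[[0,0,0],[0,0,0]],[[0,0,0],[0,0,0]],[[0,0,0],[0,0,0]],[[0,0,0],[0,0,0]],[[0,0,0],[0,0,0]],[[0,0,0],[0,0,0]],[[0,0,0],[0,0,0]],[[0,0,0],[0,0,0]],[[0,0,0],[0,0,0]],[[0,0,0],[0,0,0]],[[0,0,0],[0,0,0]]]' -1
```

```text
t: 6.45
tool_pos: [467.2, -85.9, 60.7]
tool_rot: [0.786, 0.619, -0.001, -0.002]
force: [-0.3, -0.6, -0.1]
grip_width: 38.6
grasp_force: 0.0
t: 7.65
tool_pos: [469.3, -86.5, 63.3]
tool_rot: [0.785, 0.619, 0.0, 0.001]
force: [-0.7, -0.4, 5.7]
grip_width: 7.9
grasp_force: 60.7
```

The far tile reads 7.9 mm, so it is the 9 mm one and the middle tile is the 12 mm one. I'll go back, grip the middle tile and lift it.

```bash
python3 -m creep '[[[0,0,0],[0,0,0]],[[0,0,0],[0,0,0]],[[0,0,0],[0,0,0]],[[0,0,0],[0,0,0]],[[0,0,0],[0,0,0]],[[0,0,-0.02],[0,0,0]],[[0,0,-0.045],[0,0,0]],[[0,0,-0.06],[0,0,0]],[[-0.01,0,-0.065],[0,0,0]],[[-0.03,0,-0.065],[0,0,0]],[[-0.05,0,-0.065],[0,0,0]],[[-0.06,0,-0.065],[0,0,0]],[[-0.06,0,-0.065],[0,0,0]],[[-0.06,0,-0.05],[0,0,0]],[[-0.06,0,-0.03],[0,0,0]],[[-0.06,0,-0.01],[0,0,0]],[[-0.06,0,0],[0,0,0]],[[-0.06,0,0],[0,0,0]]]' -0.1
python3 -m creep '[[[0,0,0],[0,0,0]],[[0,0,0],[0,0,0]],[[0,0,0],[0,0,0]],[[0,0,0],[0,0,0]],[[0,0,0],[0,0,0]],[[0,0,0],[0,0,0]],[[0,0,0],[0,0,0]],[[0,0,0],[0,0,0]],[[0,0,0],[0,0,0]],[[0,0,0],[0,0,0]],[[0,0,0],[0,0,0]],[[0,0,0],[0,0,0]]]' -1
python3 -m creep '[[[0,0,-0.005],[0,0,0]],[[0,0,-0.015],[0,0,0]],[[0,0,-0.03],[0,0,0]],[[0,0,-0.05],[0,0,0]],[[0,0,-0.07],[0,0,0]],[[0,0,-0.09],[0,0,0]],[[0,0,-0.11],[0,0,0]],[[0,0,-0.12],[0,0,0]],[[0,0,-0.12],[0,0,0]],[[0,0,-0.12],[0,0,0]]]'
```

```text
t: 9.45
tool_pos: [453.3, -143.3, 60.7]
tool_rot: [0.785, 0.619, -0.001, -0.002]
force: [-1.1, 0.2, 0.4]
grip_width: 38.4
grasp_force: 0.0
t: 10.65
tool_pos: [455.2, -144.8, 63.4]
tool_rot: [0.785, 0.619, 0.0, 0.001]
force: [-0.1, 1.4, 5.7]
grip_width: 11.3
grasp_force: 59.2
t: 11.65
tool_pos: [454.0, -144.1, 181.6]
tool_rot: [0.785, 0.619, -0.0, -0.0]
force: [0.6, -0.6, -1.7]
grip_width: 11.3
grasp_force: 58.4
```

```bash
python3 -m creep '[[[0.012,-0.004,0],[0,0,-0.02]],[[0.035,-0.011,0],[0,0,-0.05]],[[0.06,-0.018,0],[0,0,-0.09]],[[0.09,-0.027,0],[0,0,-0.13]],[[0.12,-0.037,0],[0,0,-0.18]],[[0.15,-0.046,0],[0,0,-0.23]],[[0.175,-0.053,0],[0,0,-0.27]],[[0.195,-0.06,0],[0,0,-0.3]],[[0.208,-0.0635,0],[0,0,-0.317]],[[0.2139,-0.0653,0],[0,0,-0.324]],[[0.2139,-0.0653,0],[0,0,-0.324]],[[0.2139,-0.0653,0],[0,0,-0.324]],[[0.2139,-0.0653,0],[0,0,-0.324]],[[0.2139,-0.0653,0],[0,0,-0.324]]]'
python3 - <<'E'
from h import *
s=state();print(np.round(s["tool_pos"],2),np.arctan2(*(R.from_quat(s["tool_rot"]).as_matrix()[[1,0],1])).round(3))
w=read_camera("wrist");d=read_camera("side");a=save(w,None,(190,60,370,300),2.4);b=save(d,None,(160,80,290,240),3.6)
h=min(a.shape[0],b.shape[0]);m=np.hstack([a[:h,:432],b[:h,:368]]);print(m.shape);cv2.imwrite("pics/m.png",m[:600,:800])
E
```

```text
t: 13.05
tool_pos: [441.0, 78.3, 182.2]
tool_rot: [0.676, 0.737, -0.0, -0.0]
force: [0.0, 0.0, -0.8]
grip_width: 11.5
grasp_force: 58.4
[440.99  78.32 182.24] 0.087
(576, 800, 3)
```

View pics/m.png

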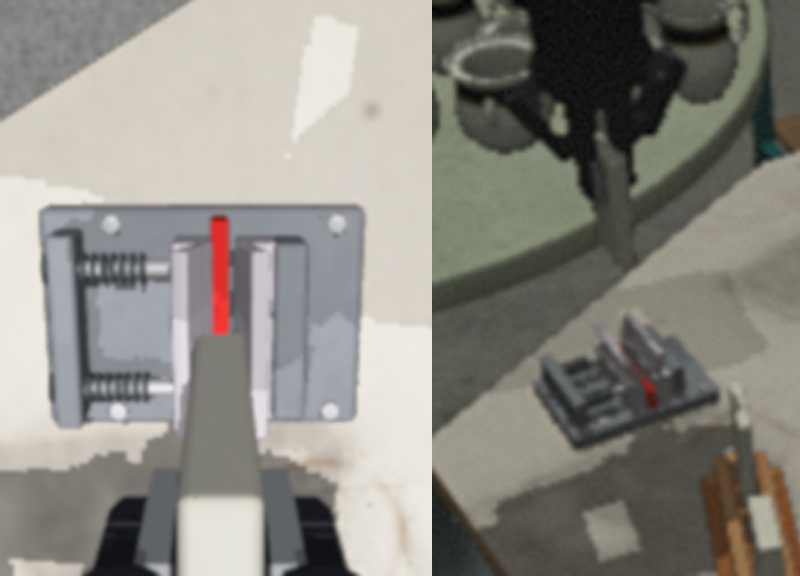

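The wrist view, with the camera in the tile's mid-plane, shows the tile's lower edge at crop columns 195–246 (centre 220). The red bar is at 212–229, also centred on 220, and the fixed jaw's dark flare is at 233–252. The tile is therefore centred on the bar and should go about 1–2 mm toward -x. I'll measure that from a profile.

Run:
```python
from h import *
w=read_camera("wrist");g=cv2.cvtColor(w["image"],cv2.COLOR_RGB2GRAY);im=w["image"]
b=np.float64(g[168:192]).mean(0);print("gray 258..320",[int(x) for x in b[258:320]])
print("R",[int(x) for x in im[168:192,270:295,0].mean(0)])
s=state();yaw=.088;X=np.array([np.cos(yaw),np.sin(yaw)])
for u in(262,270,278,282,286,294,302,310):
    print(u,[round(float((ray(w,(u,180),z)[:2]-np.array(s["tool_pos"][:2]))@X),1) for z in(26,34,54)])
print("tile top row",[int(x) for x in g[275:295].mean(0)[258:306]])
print("tile low",[int(x) for x in g[203:207].mean(0)[262:300]])
```

```text
gray 258..320 [161, 158, 151, 158, 178, 189, 192, 196, 198, 186, 154, 134, 131, 132, 132, 131, 130, 131, 132, 127, 119, 109, 101, 101, 101, 104, 113, 116, 105, 94, 94, 95, 95, 94, 94, 99, 129, 173, 196, 199, 199, 200, 199, 194, 185, 166, 133, 127, 139, 144, 144, 144, 145, 144, 144, 144, 144, 142, 136, 127, 128, 140]
R [133, 134, 135, 133, 132, 133, 134, 140, 173, 215, 229, 230, 230, 228, 209, 161, 113, 93, 95, 97, 96, 96, 96, 101, 131]
262 [-15.1, -14.7, -13.5]
270 [-8.3, -8.1, -7.4]
278 [-1.5, -1.4, -1.2]
282 [1.9, 1.9, 1.9]
286 [5.3, 5.2, 4.9]
294 [12.1, 11.8, 11.1]
302 [18.9, 18.4, 17.2]
310 [25.7, 25.0, 23.4]
tile top row [95, 94, 88, 72, 60, 92, 144, 181, 198, 210, 219, 224, 226, 226, 227, 227, 227, 227, 227, 227, 227, 227, 227, 227, 227, 227, 227, 227, 227, 227, 227, 227, 227, 227, 227, 227, 225, 221, 215, 205, 187, 145, 88, 60, 78, 94, 98, 99]
tile low [204, 216, 221, 224, 225, 215, 178, 141, 120, 110, 112, 119, 122, 124, 124, 124, 123, 124, 124, 124, 124, 124, 124, 124, 123, 124, 124, 124, 121, 117, 109, 108, 135, 178, 198, 200, 199, 199]
```

The tile is centred on the bar, and the rim puts the fixed jaw's face 4 to 5 mm to +x. I'll shift -2 mm, biased to the sprung side, and come down to just above the flare.

```bash
python3 -m creep '[[[0,-0.001,0.01],[0,0,0]],[[0,-0.002,0.025],[0,0,0]],[[0,-0.002,0.04],[0,0,0]],[[0,-0.002,0.053],[0,0,0]],[[0,-0.002,0.062],[0,0,0]],[[0,-0.002,0.066],[0,0,0]],[[0,-0.002,0.066],[0,0,0]],[[0,-0.002,0.066],[0,0,0]],[[0,-0.002,0.066],[0,0,0]]]'
python3 -m creep '[[[0,0,0.002],[0,0,0]],[[0,0,0.004],[0,0,0]],[[0,0,0.006],[0,0,0]],[[0,0,0.008],[0,0,0]],[[0,0,0.01],[0,0,0]],[[0,0,0.012],[0,0,0]],[[0,0,0.014],[0,0,0]],[[0,0,0.014],[0,0,0]],[[0,0,0.014],[0,0,0]],[[0,0,0.014],[0,0,0]]]'
python3 -c "
from h import *
s=state();print(np.round(s['tool_pos'],2),np.round(s['force'],2),np.round(s['ft_torque'],2))"
```

```text
t: 14.1
tool_pos: [439.5, 78.6, 117.0]
tool_rot: [0.675, 0.738, 0.0, 0.001]
force: [-0.1, 0.2, -1.2]
grip_width: 11.3
grasp_force: 58.4
t: 15.1
tool_pos: [439.0, 78.7, 102.3]
tool_rot: [0.675, 0.738, 0.0, 0.0]
force: [0.5, -0.5, -1.0]
grip_width: 11.4
grasp_force: 58.5
[438.99  78.67 102.35] [ 0.52 -0.45 -1.  ] [ 0.05 -0.09 -0.04]
```

```bash
python3 -m creep '[[[0,0,0.001],[0,0,0]],[[0,0,0.002],[0,0,0]],[[0,0,0.003],[0,0,0]],[[0,0,0.004],[0,0,0]],[[0,0,0.005],[0,0,0]],[[0,0,0.006],[0,0,0]],[[0,0,0.006],[0,0,0]],[[0,0,0.006],[0,0,0]]]'
python3 -m creep '[[[0,0,0.001],[0,0,0]],[[0,0,0.002],[0,0,0]],[[0,0,0.003],[0,0,0]],[[0,0,0.004],[0,0,0]],[[0,0,0.004],[0,0,0]],[[0,0,0.004],[0,0,0]]]'
python3 -c "
from h import *
s=state();print(np.round(s['tool_pos'],2),np.round(s['force'],2),np.round(s['ft_torque'],2))"
```

```text
t: 15.9
tool_pos: [439.6, 78.6, 96.8]
tool_rot: [0.675, 0.738, 0.0, 0.001]
force: [3.3, 0.0, 4.2]
grip_width: 11.5
grasp_force: 59.1
t: 16.5
tool_pos: [439.1, 78.7, 92.3]
tool_rot: [0.675, 0.738, 0.0, 0.0]
force: [4.5, 0.4, 4.5]
grip_width: 11.2
grasp_force: 59.1
[439.1   78.66  92.33] [4.52 0.4  4.48] [ 0.02 -1.    0.  ]
```

```bash
python3 -m creep '[[[0,0,0.001],[0,0,0]],[[0,0,0.002],[0,0,0]],[[0,0,0.003],[0,0,0]],[[0,0,0.004],[0,0,0]],[[0,0,0.005],[0,0,0]],[[0,0,0.005],[0,0,0]],[[0,0,0.005],[0,0,0]]]'
python3 -m creep '[[[0,0,0.001],[0,0,0]],[[0,0,0.002],[0,0,0]],[[0,0,0.003],[0,0,0]],[[0,0,0.004],[0,0,0]],[[0,0,0.004],[0,0,0]],[[0,0,0.004],[0,0,0]]]'
python3 -c "
from h import *
s=state();print(np.round(s['tool_pos'],2),np.round(s['force'],2),np.round(s['ft_torque'],2))"
```

```text
t: 17.2
tool_pos: [438.7, 78.7, 86.8]
tool_rot: [0.675, 0.738, -0.0, -0.0]
force: [5.2, 0.6, 1.3]
grip_width: 11.4
grasp_force: 59.1
t: 17.8
tool_pos: [438.5, 78.7, 82.7]
tool_rot: [0.675, 0.738, -0.0, -0.0]
force: [5.7, 0.4, 0.8]
grip_width: 11.6
grasp_force: 59.1
[438.55  78.73  82.68] [5.7  0.4  0.82] [ 0.07 -1.12  0.08]
```

Fx of about 5.5 N shows only the sprung jaw bearing, at roughly 5.5–6 mm of travel. I'll ease the tile toward the fixed jaw.

```bash
python3 -m creep '[[[0,0.0004,0],[0,0,0]],[[0,0.0008,0],[0,0,0]],[[0,0.001,0],[0,0,0]],[[0,0.001,0],[0,0,0]],[[0,0.001,0],[0,0,0]]]'
python3 -c "
from h import *
for i in range(3):
  s=state();print(np.round(s['tool_pos'],2),np.round(s['force'],2))"
python3 -m creep '[[[0,0.0003,0],[0,0,0]],[[0,0.0006,0],[0,0,0]],[[0,0.0006,0],[0,0,0]],[[0,0.0006,0],[0,0,0]]]'
```

```text
t: 18.3
tool_pos: [439.5, 78.8, 82.7]
tool_rot: [0.675, 0.738, -0.0, -0.0]
force: [4.7, -0.1, 1.5]
grip_width: 11.4
grasp_force: 59.1
[439.47  78.81  82.68] [ 4.68 -0.11  1.53]
[439.47  78.81  82.68] [ 4.68 -0.11  1.53]
[439.47  78.81  82.68] [ 4.68 -0.11  1.53]
t: 18.7
tool_pos: [440.0, 78.9, 82.7]
tool_rot: [0.675, 0.738, -0.0, -0.0]
force: [3.8, -0.3, -2.5]
grip_width: 11.7
grasp_force: 58.8
```

```bash
python3 -m creep '[[[0,0,0.001],[0,0,0]],[[0,0,0.002],[0,0,0]],[[0,0,0.003],[0,0,0]],[[0,0,0.004],[0,0,0]],[[0,0,0.004],[0,0,0]],[[0,0,0.004],[0,0,0]]]'
python3 -m creep '[[[0,0,0.001],[0,0,0]],[[0,0,0.002],[0,0,0]],[[0,0,0.003],[0,0,0]],[[0,0,0.004],[0,0,0]],[[0,0,0.004],[0,0,0]],[[0,0,0.004],[0,0,0]]]'
```

```text
t: 19.3
tool_pos: [440.2, 78.8, 79.3]
tool_rot: [0.675, 0.738, -0.0, -0.0]
force: [1.5, 0.2, 4.4]
grip_width: 11.2
grasp_force: 59.7
t: 19.9
tool_pos: [440.3, 78.8, 75.3]
tool_rot: [0.675, 0.738, -0.0, -0.0]
force: [-0.1, 1.1, 5.4]
grip_width: 11.7
grasp_force: 59.8
```

```bash
python3 -m creep '[[[0,0,0.0007],[0,0,0]],[[0,0,0.0014],[0,0,0]],[[0,0,0.002],[0,0,0]],[[0,0,0.0025],[0,0,0]],[[0,0,0.0025],[0,0,0]],[[0,0,0.0025],[0,0,0]]]'
python3 -m creep '[[[0,0,0.0005],[0,0,0]],[[0,0,0.001],[0,0,0]],[[0,0,0.001],[0,0,0]],[[0,0,0.001],[0,0,0]]]'
```

```text
t: 20.5
tool_pos: [440.3, 78.8, 73.0]
tool_rot: [0.675, 0.738, -0.0, -0.0]
force: [-0.8, 0.8, 6.7]
grip_width: 11.0
grasp_force: 60.0
t: 20.9
tool_pos: [440.3, 78.8, 72.0]
tool_rot: [0.675, 0.738, -0.0, -0.0]
force: [0.0, 0.2, 6.4]
grip_width: 11.1
grasp_force: 60.1
```

```bash
python3 -m creep '[[[0,0,0.0004],[0,0,0]],[[0,0,0.0007],[0,0,0]],[[0,0,0.0007],[0,0,0]],[[0,0,0.0007],[0,0,0]]]'
python3 -m creep '[[[0,0,0.0003],[0,0,0]],[[0,0,0.0005],[0,0,0]],[[0,0,0.0005],[0,0,0]],[[0,0,0.0005],[0,0,0]]]'
```

```text
t: 21.3
tool_pos: [440.3, 78.8, 71.4]
tool_rot: [0.675, 0.738, -0.0, -0.0]
force: [0.3, -0.0, 7.1]
grip_width: 11.3
grasp_force: 60.1
t: 21.7
tool_pos: [440.4, 78.8, 71.3]
tool_rot: [0.675, 0.738, -0.001, -0.001]
force: [-2.5, 0.1, 11.3]
grip_width: 11.3
grasp_force: 60.8
```

Fz steps up at TCP 71.3, so the foot is on its hard stop, as predicted. I'll release and look.

```bash
python3 -m creep '[[[0,0,0],[0,0,0]],[[0,0,0],[0,0,0]],[[0,0,0],[0,0,0]],[[0,0,0],[0,0,0]],[[0,0,0],[0,0,0]],[[0,0,0],[0,0,0]],[[0,0,0],[0,0,0]],[[0,0,0],[0,0,0]]]' -0.1
python3 -m creep '[[[0,0,-0.005],[0,0,0]],[[0,0,-0.02],[0,0,0]],[[0,0,-0.04],[0,0,0]],[[0,0,-0.065],[0,0,0]],[[0,0,-0.09],[0,0,0]],[[0,0,-0.11],[0,0,0]],[[0,0,-0.12],[0,0,0]],[[0,0,-0.12],[0,0,0]],[[0,0,-0.12],[0,0,0]]]'
python3 - <<'E'
from h import *
w=read_camera("wrist");d=read_camera("side");a=save(w,None,(190,60,370,300),2.4);b=save(d,None,(180,140,250,220),5.2)
m=np.zeros((576,800,3),np.uint8);m[:,:432]=a;m[:416,432:796]=b;cv2.imwrite("pics/m2.png",m)
print(state()["force"])
E
```

```text
t: 22.5
tool_pos: [440.5, 78.8, 70.6]
tool_rot: [0.675, 0.738, -0.0, -0.0]
force: [1.2, 0.9, -0.3]
grip_width: 38.0
grasp_force: 0.0
t: 23.4
tool_pos: [440.0, 78.8, 189.8]
tool_rot: [0.675, 0.738, -0.0, -0.0]
force: [-0.0, -0.6, 0.3]
grip_width: 38.3
grasp_force: 0.0
[-0.74444662  0.08985231 -0.56931023]
```

View pics/m2.png

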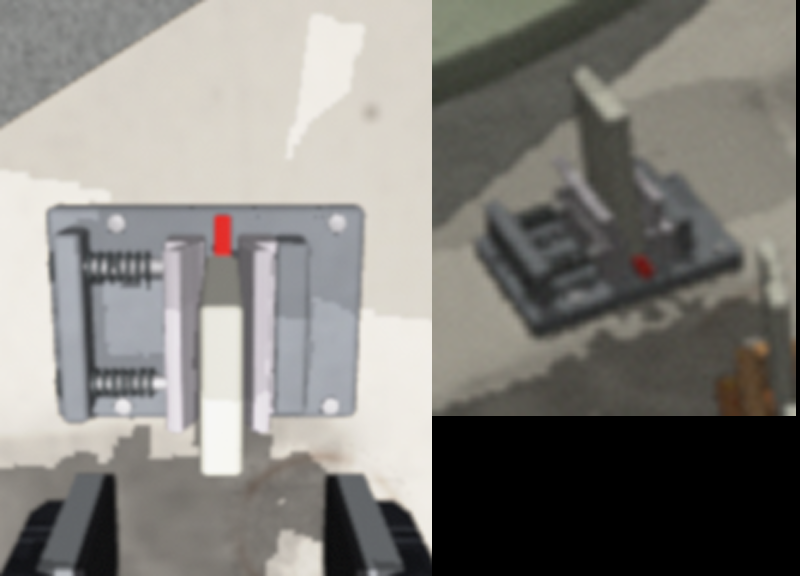

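The tile stands upright between the jaws at crop (222,390), clear of the open fingers. The sprung jaw has been pushed back and the red foot sits low at (642,267). The hard stop came at the expected height (tile foot at about 16 mm), so I'm handing it in.

```bash
python3 -c "
from workcell import *
print(sign_off())"
```

```text
the job is handed in; nothing more can be done
None
```

The 12 mm tile (the middle one, which read 11.2 mm between the fingers against 7.9 mm for the 9 mm tile) stands released in the holder, its foot pressed to the stop as judged by push force and height, and the job is handed in; no pass/fail verdict came back.

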